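Register a slide tray on a traversing stage and set the pointer to its notch

TASK

First push the aluminium slide tray fully home on the stage, its notched long side flat against the steel fence and its end against the square stop block (not the round bubble level). Then turn the four-armed star knob in small turns until the brass pointer stands in line with the notch in the tray's rim. Move the pointer by the knob only, keep the tray home, leave the other things where they are, and let go of everything.

Things in the scene. Friction and masses are not known exactly. Their poses are not given: they have to be found in the camera images.
- fixture: Fixed slide stage. Cream plate 200 (x) by 340 (y) mm; origin under its centre on the bench; x away from robot, y along the fence to the left. Flat top at z 20, free from x -100 to the fence. Fence along y (-160 to 160): front face x 30, top z 36. Guide rail behind: x 49 to 71, top z 46. Right of the plate, the star knob's axis at x 10, y -250; link there 18 high, x -5 to 65, y -265 to -165 mm.
- stop: Square steel stop block screwed on the stage, 30 (x) by 24 (y) by 24 mm high plus a 4 mm screw head. Origin: centre of its underside on the stage top (z 20 mm), axes as the fixture. It stands near the left or the right end of the stage (varies), at x -10, 126 to 142 mm from the middle along y.
- level: Round bubble level, fixed on the stage at the other end: 26 mm across, 12 mm high; origin at the centre of its underside. Not a stop.
- tray: Loose aluminium slide tray, 80 (x) by 110 (y) by 20 mm high, 0.25 kg. Origin: centre of its underside. Its +x side is a broad rim (x 20 to 40) that goes against the fence, with a dark notch 5 mm wide, 8 deep in its middle (line y = 0, rim top z 20). Home, its centre is 40 mm before the fence face (x -10 of the fixture) and 67 mm along y from the stop's centre, on the inner side.
- pointer_tip (a point): Lower front end of the brass pointer, 3 mm wide, which reaches over the fence from its carriage: at x 18, z 46 mm in the fixture's frame (6 mm over the tray's rim). It moves only along the fixture's y. Carriage and pointer are at most 62 mm high.
- star (a joint): Angle of the star knob (rad), vertical axis, positive anticlockwise seen from above; stiff, it stays where it is left. Each rad moves the pointer 30 mm along the fixture's +y; at 0 the pointer stands at the fixture's y = 0. Range -3.3 to 3.3.
- star_hub (a point): Centre of the star knob on its axis, at arm height (59 mm over the bench). Four level round arms 12 mm thick, 90 degrees apart, with 20 mm balls at the ends, centres 60 mm from the axis; local x lies along an arm. Hub 40 mm across, 12 mm up from here; pedestal under the arms 36 to 44 mm across, 80 mm below z 20. Push an arm round with a fingertip set down between two arms.
- tape_roll: Bystander: roll of paper tape lying flat on the bench in front of the knob, 52 mm across, 24 mm high, origin at the centre of its underside. Leave it.
- stain_jar: Bystander: amber jar, 56 mm across, 80 mm high, behind the knob, origin at the centre of its underside. Leave it.
- bottle: Bystander: glass bottle with a blue cap, 72 mm across, 140 mm high, behind the left half of the stage, origin at the centre of its underside. Leave it.
- slide_carton: Bystander: open carton of slide packs, 90 by 130 mm, 40 mm high, left of the stage, origin at the centre of its underside. Leave it.
- lens_cap: Bystander: round grey lens cap, 34 mm across, 22 mm high, standing on the front left corner of the stage, origin at the centre of its underside. Leave it.
- carriage: Dark steel block that carries the pointer along the guide rail, 30 mm (x) by 44 mm (y), z 46 to 62 mm; its origin lies on the bench plane under the rail's line of travel: at (0, pointer's y, 0) mm in the fixture's frame.

How it is judged:
By the outcome, as a careful person would: the job done as asked, in the order asked, and still so for the second after the job is handed in, with the robot touching nothing.
It also fails if it takes over 58 s, if anything falls off the work surface, if the arm or the gripper's body presses on something with over 40 N, if the wrist force passes 120 N, or if a joint passes its speed limit or range.

ROBOT

A 6-joint arm with a two-finger parallel gripper is mounted at the origin on the work surface. World frame = base frame: x ahead of the robot, y to its left, z up, the work surface at z = 0. Lengths are in m, angles in rad, forces in N, time in s.
With the tool pointing down it reaches from about 0.35 to 0.775 m from the base axis. Payload 5.5 kg.
Tool frame: the origin (TCP) lies at the very end of the fingers, on their centre line; the grasp point (between the pads) lies 19 mm behind it; z points along the fingers, y is the line along which they close (so a half turn about z gives the same grasp; the last joint's range is limited). The gripper opens to 85 mm and grips with 20 to 120 N. Pads are 22 mm wide; open, the fingers measure 114 mm over their backs; the gripper's body (76 mm by 85 mm) begins 54 mm behind the grasp point. The pads swing forward as they close: fully open they stand 13 mm farther back than shut.
Start: joints at [-1.406, 0.313, 0.046, 1.304, 0, 1.431], TCP at [0.173, -0.549, 0.231] pointing down, gripper open.
Joint ranges: [-2.76, 2.76], [-0.86, 1.69], [-1.03, 1.26], [-2.2, 2.34], [-1.47, 1.5], [-3.14, 3.14]. Speed limits (rad/s): [2.57, 2.57, 3.14, 3.14, 3.14, 3.14].

INTERFACE

Orientations are given as a unit quaternion [w, x, y, z].
In Python, from workcell import env, cams, ticket, spotter gives the robot as it stands.
- The arm moves only by the tool jog_arm, never from a script. Its argument "increments" is a list that holds one entry, the list of rows, each a list of 7 numbers: the shift along the tool's x, y, z in units of 0.25 m (1.0 is 0.25 m), then the turn, a rotation vector about the tool's x, y, z in units of 180 degrees (1.0 is 180 degrees), then the closure in counts, from 0 (fully open) to 255 (shut). A call has 1 to 20 rows; each row shifts and turns the commanded pose from where the row before left it, along the tool's axes as they then stand; what a row does not reach is not made up. A row lasts 1/10 s, in which the tool goes at most 50 mm and 8.59 degrees, less where a joint would pass 70% of its speed; a pose out of reach is approached as far as the arm can. A call with a number of a shift or a turn outside -1 to 1 is refused whole. A call with a gripper value outside its range is refused whole. The fingers move at their own pace and stop on an object; "force" is the grip in N (left out, the last holds). Time passes only in rows, so rows that do not move let the fingers close. It gives the time, the measured TCP pose, the force, the opening and the grip force at its end, in the units of the state.
- env.get_state(): the state, without advancing time (a new reading comes with each control period).
- cams.read_camera(name): name is "scene" or "top" or "wrist"; returns a dict with "pixels" (480x640x3 uint8, red, green, blue), "fx", "fy", "cx", "cy" (pixels), "xyz" and "attitude" of the camera in the world; the wrist camera has in their place "mount" (4x4, takes a point from camera to tool coordinates, whose origin is the TCP and whose axes are the flange's). Camera axes: x right, y down, z forward; pixel columns grow to the right and rows downward; lengths in m; the calibration is good to about 2 mm. A picture is of the moment at which its call begins: read the wrist's pose just before it. There is no depth.
- ticket.hand_in(): hands the job in; it is judged then, once.
Trained networks look in the newest picture that a camera, given by its name, has taken for a name from the list of things; names that differ only in an ending like _2 or _b are one class to them, and where a whole thing is asked for, a point or a joint stands for the part that bears it (a point fixed in the world has none). Each returns a list of dicts, best first, with "conf" (0 to 1); they miss things now and then, are a little off and sometimes report something else, mostly with a low value. They report only what shows in the picture. A call takes as long as a camera call.
- spotter.find_in(target, camera): "uv" ([column, row] in pixels, amid what is visible of it).
- spotter.cut_out(target, camera): "region" (480x640 bool, what is visible of it) and "uv" ([column, row] in pixels, amid what is visible of it).
- spotter.landmark_of(target, camera): "uv" ([column, row] in pixels: a listed point, or the origin of a listed thing).
The state is a dict: "clock": time; "joint_pos": joint angles; "qvel": joint speeds; "tau": joint torques, N m; "tcp_pos": TCP position; "orientation": TCP orientation; "wrist_force": force on the tool from outside, world axes, zero at the start; "ft_torque": the same for the moment, N m; "finger_gap": finger opening in m; "grip_force": force on a finger pad.
Only numpy, scipy, OpenCV 4.12 (cv2) and the standard library are available. Lean on these libraries where they do the work, as an engineer would, in place of code of your own. Each camera call takes 0.05 s, during which the arm holds its last target. There are 200 camera calls.

## Working session

There is one attempt and no reset: what is moved stays moved. The work goes in short steps, Python scripts to look and compute and a tool call to move; the robot and the scene stay as the last step left them, time stands still between calls to the robot, and variables do not carry over. Pictures are saved under pics/ and viewed, at most 10 in all, crops included, and the job is handed in when it is done.

Besides the shell and the picture viewer there is one more tool, called after "Call:" as name([rows], argument=value, ...), one row to a line, values as JSON. jog_arm: Moves the arm, as the interface text tells. Shifts and turns lie within -1 to 1; 1 stands for 0.25 m of shift or 180 degrees of turn. Its arguments: {"type":"object","properties":{"increments":{"type":"array"},"force":{"type":"number"}},"required":["increments"]}

```bash
mkdir -p pics; cat > h.py <<'E'
import numpy as np, cv2
from scipy.spatial.transform import Rotation as R
from workcell import env, cams, ticket, spotter
def rot(a):
    a=np.array(a,float)
    return a if a.shape==(3,3) else R.from_quat(a[[1,2,3,0]]).as_matrix()
def cam(name):
    s=env.get_state(); c=cams.read_camera(name)
    if name=='wrist':
        T=np.eye(4);T[:3,:3]=rot(s['orientation']);T[:3,3]=s['tcp_pos'];T=T@np.array(c['mount'])
        c['Rm'],c['p']=T[:3,:3],T[:3,3]
    else: c['Rm'],c['p']=rot(c['attitude']),np.array(c['xyz'])
    return c
def ray(c,uv,z):
    d=c['Rm']@np.array([(uv[0]-c['cx'])/c['fx'],(uv[1]-c['cy'])/c['fy'],1])
    return c['p']+d*(z-c['p'][2])/d[2]
def proj(c,P):
    q=(np.atleast_2d(P)-c['p'])@c['Rm']
    return np.c_[q[:,0]/q[:,2]*c['fx']+c['cx'],q[:,1]/q[:,2]*c['fy']+c['cy']]
def save(c,n): cv2.imwrite('pics/'+n,c['pixels'][:,:,::-1])
Z=dict(fixture=0,stop=.02,level=.02,tray=.02,pointer_tip=.046,star_hub=.059,tape_roll=0,stain_jar=0,bottle=0,slide_carton=0,lens_cap=.02,carriage=0)
E
python3 - <<'E'
from h import *
np.set_printoptions(precision=4,suppress=True)
for n in ('top','scene'):
    c=cam(n); save(c,n+'0.png'); print(n,c['p'],c['Rm'].tolist(),c['fx'])
    for k in Z:
        for r in spotter.landmark_of(k,n)[:2]: print(k,round(r['conf'],2),np.array(r['uv']),ray(c,r['uv'],Z[k])[:2])
print(env.get_state())
E
```

```text
top [0.439  0.1034 1.0447] [[-0.00994670149327895, -0.9845733546762863, 0.17468935969568383], [-0.999382534558686, 0.00390076499330491, -0.03491895833962726], [0.03369885381524451, -0.1749288235081669, -0.9840042144003186]] 610.2065885770825
fixture 0.63 [329.8 252.9] [0.5885 0.056 ]
stop 0.65 [248.9 261.7] [0.5713 0.1936]
level 0.63 [416.  248.8] [ 0.5919 -0.0904]
tray 0.79 [339.1 269.7] [0.5569 0.0416]
pointer_tip 0.91 [337.7 234.2] [0.6132 0.0446]
star_hub 0.67 [480.2 226.6] [ 0.6228 -0.1915]
star_hub 0.19 [416.7 249.2] [ 0.5854 -0.0842]
tape_roll 0.64 [459.1 303.4] [ 0.4998 -0.1652]
stain_jar 0.68 [463.6 164.4] [ 0.7471 -0.1855]
stain_jar 0.65 [339.2 270.8] [0.5573 0.0402]
bottle 0.72 [240.7 175.7] [0.7265 0.2115]
slide_carton 0.75 [192.2 256.8] [0.5829 0.2923]
lens_cap 0.63 [255.  302.9] [0.5021 0.1827]
scene [1.048  0.4561 0.6634] [[-0.648518638880955, 0.557159267365503, -0.5186493283642903], [0.7610792701207174, 0.4866816064686823, -0.4288348849121053], [0.01348775802383756, -0.672840668147964, -0.739664461542997]] 510.96909516056894
fixture 0.97 [303.6 235.3] [0.5962 0.0517]

[... 509 characters left out ...]
.7] [ 0.5807 -0.1013]
lens_cap 0.73 [398.5 236.2] [0.5047 0.1873]
lens_cap 0.17 [193.3 158.7] [ 0.5995 -0.2344]
carriage 0.86 [303.4 234.9] [0.5957 0.0508]
carriage 0.38 [195.8 158.9] [ 0.5827 -0.2516]
{'clock': 1.3, 'joint_pos': array([-1.4056,  0.3132,  0.0461,  1.3036, -0.    ,  1.4312]), 'qvel': array([-0.0003, -0.0002, -0.0007,  0.0001,  0.0014,  0.0005]), 'tau': array([  0.0013, -48.0473,  29.8811,   0.0004,  -0.    ,   0.    ]), 'tcp_pos': array([ 0.1725, -0.5485,  0.2313]), 'orientation': array([ 0.0001,  0.9884,  0.1518, -0.    ]), 'wrist_force': array([-0.4339,  0.9106, -0.389 ]), 'ft_torque': array([ 0.0134, -0.055 , -0.0188]), 'grip_force': 0.0, 'finger_gap': 0.08574641942300831}
```

View top.

```bash
python3 - <<'E'
import cv2
a=cv2.imread('pics/top0.png')[130:350,150:530]
cv2.imwrite('pics/a.png',cv2.resize(a,(760,440),interpolation=cv2.INTER_CUBIC))
a=cv2.imread('pics/scene0.png')[110:380,100:500]
cv2.imwrite('pics/b.png',cv2.resize(a,(800,540),interpolation=cv2.INTER_CUBIC))
E
```

```text
(no output)
```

View pics/a.png

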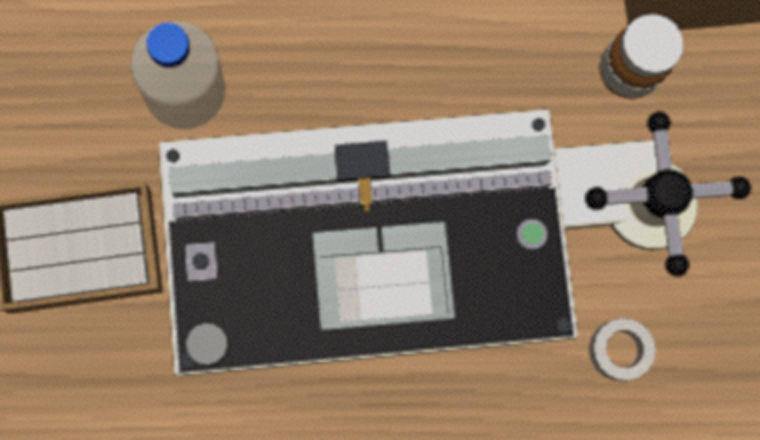

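View pics/b.png

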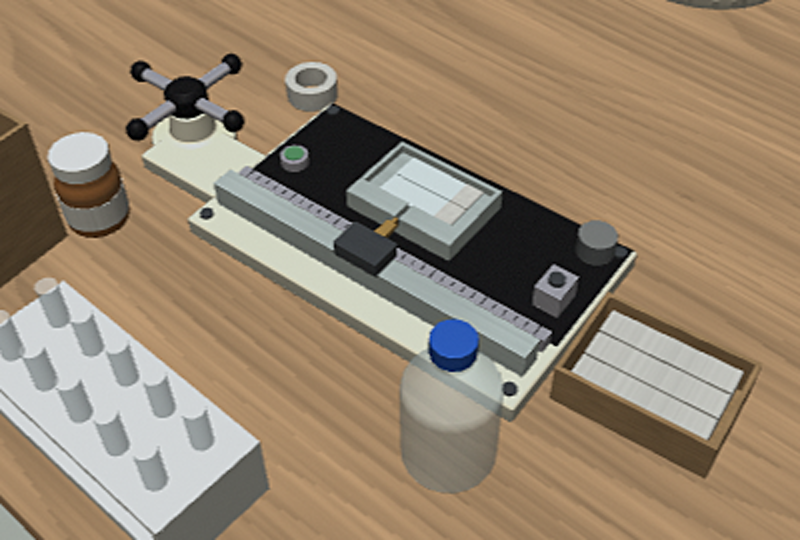

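The top crop shows the stop at the left (crop 201,261), the level at the right (532,234), the pointer tip at (366,208), the notch at (380,240) and the star hub at (669,192). The scene crop agrees: the tray is clear of the fence and the bystanders are as listed.

```bash
cat > m.py <<'E'
from h import *
from scipy.optimize import least_squares
np.set_printoptions(precision=4,suppress=True)
t=cam('top');s=cam('scene')
T=lambda l:np.array(l)/2+[150,130]
S=lambda l:np.array(l)/2+[100,110]
def fit(L,ut,us,x0):
    L=np.array(L,float)/1000
    def W(x,Lq):
        c,sn=np.cos(x[2]),np.sin(x[2]);return np.c_[x[0]+c*Lq[:,0]-sn*Lq[:,1],x[1]+sn*Lq[:,0]+c*Lq[:,1],Lq[:,2]]
    out=[]
    for use in ((1,1),(1,0),(0,1)):
        f=lambda x:np.concatenate([(proj(c,W(x,L[:len(u)]))-u).ravel() for c,u,k in((t,ut,use[0]),(s,us,use[1])) if k])
        r=least_squares(f,x0,loss='soft_l1');out.append(r.x);print(r.x,np.abs(r.fun).max())
    return out[0]
# corners: back-left, back-right, front-right, front-left
P=[[100,170,20],[100,-170,20],[-100,-170,20],[-100,170,20]]
F=fit(P,T([(160,142),(548,111),(576,335),(178,373)]),S([(513,405),(190,216),(335,105),(635,252)]),[.58,.05,.07])
Q=[[40,55,40],[40,-55,40],[-40,-55,40],[-40,55,40]]
Y=fit(Q,T([(313,233),(444,222),(454,317),(321,329)]),S([(452,240),(347,190),(402,143),(502,193)]),[.55,.04,.07])
def inF(p):
    c,sn=np.cos(F[2]),np.sin(F[2]);d=np.array(p)[:2]-F[:2];return np.array([c*d[0]+sn*d[1],-sn*d[0]+c*d[1]])*1000
print('tray in F',inF(Y),np.degrees(Y[2]-F[2]))
for nm,c in(('top',t),('scene',s)):
  for k in('stop','level','pointer_tip','star_hub','lens_cap','tape_roll'):
    for r in spotter.landmark_of(k,nm)[:1]: print(nm,k,inF(ray(c,r['uv'],Z[k])))
for u in T([(658,122),(741,188),(677,265),(597,198)]):
    p=inF(ray(t,u,.059))-[10,-250]; print('arm',p,np.linalg.norm(p),np.degrees(np.arctan2(p[1],p[0])))
for u in S([(140,71),(231,64),(233,120),(137,128)]):
    p=inF(ray(s,u,.059))-[10,-250]; print('arm',p,np.linalg.norm(p),np.degrees(np.arctan2(p[1],p[0])))
E
python3 m.py
```

```text
[0.5919 0.0518 0.0813] 3.2616837807025263
[0.5925 0.0505 0.0863] 2.0305730496898207
[0.5917 0.0529 0.0776] 3.14265233870816
[0.5584 0.0391 0.0851] 1.981665925209768
[0.5583 0.0386 0.0803] 0.1066591142214861
[0.5599 0.041  0.0901] 2.5448404602133223
tray in F [-34.3949  -9.8954] 0.2151774983623919
top stop [ -4.6419 133.6127]
top level [ -14.9816 -144.0841]
top pointer_tip [20.9623 -4.0421]
top star_hub [  12.853  -252.0174]
top lens_cap [-77.3004 141.3088]
top tape_roll [-106.6328 -206.5105]
scene stop [ -6.5816 135.4281]
scene pointer_tip [25.0185  0.8634]
scene star_hub [  16.1518 -250.4985]
scene lens_cap [-70.3883 144.5307]
scene tape_roll [-104.1853 -209.9934]
arm [61.4843 -1.2688] 61.4973520109313 -1.1821773083465148
arm [ -0.3005 -63.0705] 63.07122917940286 -90.27295510546968
arm [-59.6015  -0.5513] 59.604035664811946 -179.47007362930265
arm [ 1.5601 58.3004] 58.321283096412 88.46716069998904
arm [  3.1133 -59.6897] 59.770800434646134 -87.01431307683735
arm [-56.2544   1.6771] 56.27938380833291 178.2923964634559
arm [ 2.8177 59.9634] 60.0296007732747 87.30966770333845
arm [61.9597 -1.0545] 61.96871032176272 -0.975015899895546
```

```bash
cat > g.py <<'E'
from h import *
import sys
np.set_printoptions(precision=3,suppress=True)
F=np.array([.5955,.0515,.083])
try: F=np.array(eval(open('F.txt').read()))
except OSError: pass
def toW(x,y): c,s=np.cos(F[2]),np.sin(F[2]); return np.array([F[0]+(c*x-s*y)/1e3,F[1]+(s*x+c*y)/1e3])
def toF(p): c,s=np.cos(F[2]),np.sin(F[2]); d=np.array(p[:2])-F[:2]; return np.array([c*d[0]+s*d[1],-s*d[0]+c*d[1]])*1e3
def plan(pts,q=None):
    # pts: (x,y mm fixture, z m, yaw of tool x in fixture deg); prints turn(units about tool z) then shift in tool axes (units) after the turn
    s=env.get_state(); p=np.array(s['tcp_pos']); M=rot(s['orientation'])
    y=np.degrees(np.arctan2(M[1,0],M[0,0]))
    print('now F',toF(p),'z',p[2],'yawF',y-np.degrees(F[2]),'f',s['wrist_force'],'t',s['clock'],'gap',s['finger_gap'],'j6',s['joint_pos'][5])
    for a in pts:
        w=np.r_[toW(a[0],a[1]),a[2]]; yt=a[3]+np.degrees(F[2]); d=(yt-y+180)%360-180
        r=np.radians(yt); ax=np.array([np.cos(r),np.sin(r)]); ay=np.array([np.sin(r),-np.cos(r)])
        dp=w-p; r0=np.radians(y); 
        print(a,'turn',-d/180,'shift after turn',np.array([dp[:2]@ax,dp[:2]@ay,-dp[2]])/.25,'before turn',np.array([dp[0]*np.cos(r0)+dp[1]*np.sin(r0),dp[0]*np.sin(r0)-dp[1]*np.cos(r0),-dp[2]])/.25)
        p,y=w,yt
E
python3 -c "
from g import *
plan([(-38,-90,.15,90),(-38,-90,.027,90),(-38,-66+1-11+68,.027,90)])"
```

```text
now F [-471.23  -562.908] z 0.23129937811299162 yawF 12.708859559707664 f [-0.628 -0.328  0.261] t 2.0 gap 0.08535497722274415 j6 1.4311949912382294
(-38, -90, 0.15, 90) turn -0.4293952246682908 shift after turn [1.892 1.733 0.325] before turn [ 2.107 -1.464  0.325]
(-38, -90, 0.027, 90) turn -0.0 shift after turn [0.    0.    0.492] before turn [0.    0.    0.492]
(-38, -8, 0.027, 90) turn -0.0 shift after turn [ 0.328 -0.    -0.   ] before turn [ 0.328 -0.    -0.   ]
```

Call:
jog_arm([
  [[0.1505,-0.1046,0.0232,0,0,0,190],[0.1505,-0.1046,0.0232,0,0,0,190],[0.1505,-0.1046,0.0232,0,0,0,190],[0.1505,-0.1046,0.0232,0,0,0,190],[0.1505,-0.1046,0.0232,0,0,0,190],[0.1505,-0.1046,0.0232,0,0,0,190],[0.1505,-0.1046,0.0232,0,0,0,190],[0.1505,-0.1046,0.0232,0,0,0,190],[0.1505,-0.1046,0.0232,0,0,0,190],[0.1505,-0.1046,0.0232,0,0,0,190],[0.1505,-0.1046,0.0232,0,0,0,190],[0.1505,-0.1046,0.0232,0,0,0,190],[0.1505,-0.1046,0.0232,0,0,0,190],[0.1505,-0.1046,0.0232,0,0,0,190],[0,0,0,0,0,-0.0429,190],[0,0,0,0,0,-0.0429,190],[0,0,0,0,0,-0.0429,190],[0,0,0,0,0,-0.0429,190],[0,0,0,0,0,-0.0429,190],[0,0,0,0,0,-0.0429,190]],
])

```text
clock: 4.0
tcp_pos: [0.5652, -0.0412, 0.1501]
orientation: [0.0, 0.847, 0.531, -0.0]
wrist_force: [0.4, -0.2, 0.5]
finger_gap: 0.0219
grip_force: 0.0
```

Call:
jog_arm([
  [[0,0,0,0,0,-0.0429,190],[0,0,0,0,0,-0.0429,190],[0,0,0,0,0,-0.0429,190],[0,0,0,0,0,-0.0429,190],[0,0,0,0,0,0,190],[0,0,0,0,0,0,190]],
])

```text
clock: 4.6
tcp_pos: [0.5652, -0.0412, 0.1501]
orientation: [0.0, 0.679, 0.734, -0.0]
wrist_force: [-0.8, -0.4, -0.4]
finger_gap: 0.0218
grip_force: 0.0
```

```bash
python3 -c "
from g import *
plan([(-38,-90,.15,90),(-38,-90,.027,90),(-38,-8,.027,90)])
c=cam('wrist'); save(c,'w1.png')
for k in ('tray','pointer_tip','star_hub','stop','level'):
  for r in spotter.landmark_of(k,'wrist')[:1]: print(k,r['conf'],np.array(r['uv']),toF(ray(c,r['uv'],Z[k])))
"
```

```text
now F [-37.901 -89.907] z 0.15010720733529692 yawF 89.74898835260122 f [-0.788 -0.365 -0.358] t 4.6 gap 0.021756498214208223 j6 1.2777488897485687
(-38, -90, 0.15, 90) turn -0.0013945091522155433 shift after turn [-0. -0.  0.] before turn [-0. -0.  0.]
(-38, -90, 0.027, 90) turn -0.0 shift after turn [0.    0.    0.492] before turn [0.    0.    0.492]
(-38, -8, 0.027, 90) turn -0.0 shift after turn [ 0.328 -0.    -0.   ] before turn [ 0.328 -0.    -0.   ]
tray 0.77 [324.2 126.3] [-38.495  -9.676]
level 0.65 [351.8 281.8] [ -15.464 -136.812]
```

View pics/w1.png

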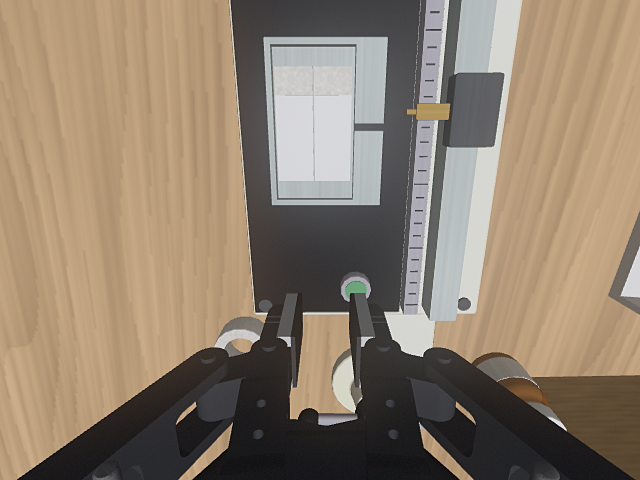

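Wrist view: tray rim corners at (264,38), (387,38), (380,205), (273,205). The plate's right corners are at (254,311) and (476,312), the pointer tip at (407,111), and the level lies just in front of the fingers.

```bash
python3 -c "
from g import *
c=cam('wrist')
for n,u,z in (('plate FR',(254,312),.02),('plate BR',(477,312),.02),('plate front top',(231,0),.02),('fence a',(427,0),.036),('fence b',(404,312),.036),('fence low end',(402,312),.02),('tip',(407,111),.046),('tray',(264,38),.04),('tray',(387,38),.04),('tray',(380,205),.04),('tray',(273,205),.04),('notch',(383,127),.04),('level',(355,289),.032),('pin',(354,288),.02)):
  p=ray(c,u,z); print(n,p[:2],toF(p))
"
```

```text
plate FR [ 0.508 -0.122] [-101.542 -165.961]
plate BR [ 0.705 -0.106] [  96.425 -166.415]
plate front top [0.489 0.114] [-100.934   70.847]
fence a [0.616 0.119] [26.492 65.864]
fence b [ 0.636 -0.103] [  27.525 -157.007]
fence low end [ 0.639 -0.112] [  29.84  -166.262]
tip [0.612 0.053] [16.418 -0.098]
tray [0.515 0.089] [-77.001  44.108]
tray [0.594 0.095] [ 1.761 43.936]
tray [ 0.603 -0.013] [  2.483 -65.003]
tray [ 0.524 -0.019] [-76.716 -64.825]
notch [0.598 0.042] [  1.933 -10.18 ]
level [ 0.593 -0.087] [ -13.567 -137.654]
pin [ 0.594 -0.092] [ -13.336 -142.636]
```

```bash
echo "[.5938,.0530,.083]" > F.txt
```

Call:
jog_arm([
  [[0,0,0.164,0,0,-0.0014,190],[0,0,0.164,0,0,0,190],[0,0,0.12,0,0,0,190],[0,0,0.044,0,0,0,190],[0.024,0,0,0,0,0,190],[0.024,0,0,0,0,0,190],[0.024,0,0,0,0,0,190],[0.024,0,0,0,0,0,190],[0.024,0,0,0,0,0,190],[0.024,0,0,0,0,0,190],[0.024,0,0,0,0,0,190],[0.024,0,0,0,0,0,190],[0.024,0,0,0,0,0,190],[0.024,0,0,0,0,0,190],[0.024,0,0,0,0,0,190],[0.024,0,0,0,0,0,190],[0.024,0,0,0,0,0,190],[0.024,0,0,0,0,0,190]],
])

```text
clock: 6.75
tcp_pos: [0.5578, 0.043, 0.027]
orientation: [-0.0, 0.676, 0.737, -0.0]
wrist_force: [0.1, -1.4, 1.1]
finger_gap: 0.0219
grip_force: 0.6
```

```bash
python3 -c "
from g import *
c=cam('top'); save(c,'t2.png'); r=spotter.landmark_of('tray','top')[0]; print(r['conf'],toF(ray(c,r['uv'],.02)))
p=plan([(-100,-10,.13,90),(-100,66,.13,180),(-100,66,.027,180),(-62,66,.027,180)])
import cv2
cv2.imwrite('pics/t2c.png',cv2.resize(c['pixels'][130:350,150:530,::-1],(760,440),interpolation=cv2.INTER_CUBIC))
"
```

```text
0.57 [-36.074  59.973]
now F [-36.88   -6.484] z 0.026923695251096717 yawF 90.24323482911385 f [0.912 0.416 0.205] t 6.85 gap 0.0219436911164312 j6 1.4175120994973889
(-100, -10, 0.13, 90) turn 0.0013513046061880295 shift after turn [-0.014 -0.252 -0.412] before turn [-0.013 -0.253 -0.412]
(-100, 66, 0.13, 180) turn -0.5 shift after turn [ 0.     0.304 -0.   ] before turn [ 0.304 -0.    -0.   ]
(-100, 66, 0.027, 180) turn -0.0 shift after turn [0.    0.    0.412] before turn [-0.     0.     0.412]
(-62, 66, 0.027, 180) turn -0.0 shift after turn [-0.152  0.    -0.   ] before turn [-0.152  0.    -0.   ]
```

View pics/t2c.png

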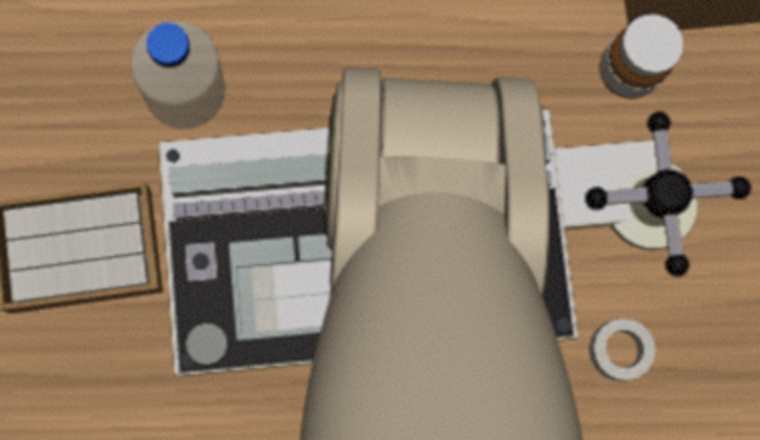

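Call:
jog_arm([
  [[-0.03,0,0,0,0,0,190],[0,0,-0.14,0,0,0,190],[0,0,-0.14,0,0,0,190],[0,0,-0.132,0,0,0,100],[0,0,0,0,0,-0.0455,70],[0,0,0,0,0,-0.0455,70],[0,0,0,0,0,-0.0455,70],[0,0,0,0,0,-0.0455,70],[0,0,0,0,0,-0.0455,70],[0,0,0,0,0,-0.0455,70],[0,0,0,0,0,-0.0455,70],[0,0,0,0,0,-0.0455,70],[0,0,0,0,0,-0.0455,70],[0,0,0,0,0,-0.0455,70],[0,0,0,0,0,-0.0436,70],[0.13,0.148,0,0,0,0,70],[0.13,0.148,0,0,0,0,70],[0,0,0.15,0,0,0,70],[0,0,0.15,0,0,0,70],[0,0,0.1,0,0,0,70]],
])

```text
clock: 8.85
tcp_pos: [0.4865, 0.1033, 0.0283]
orientation: [-0.001, -0.041, 0.999, -0.0]
wrist_force: [-0.2, 0.3, 0.4]
finger_gap: 0.062
grip_force: 0.0
```

```bash
python3 -c "
from g import *
plan([(-62,60,.027,180)])
c=cam('wrist'); save(c,'w2.png')
"
```

```text
now F [-102.717   58.975] z 0.028348293414693335 yawF -180.04732249743623 f [-0.192  0.262  0.408] t 8.85 gap 0.06204511535195152 j6 -0.03456879756356435
(-62, 60, 0.027, 180) turn -0.0002629027635344351 shift after turn [-0.163  0.004  0.005] before turn [-0.163  0.004  0.005]
```

View pics/w2.png

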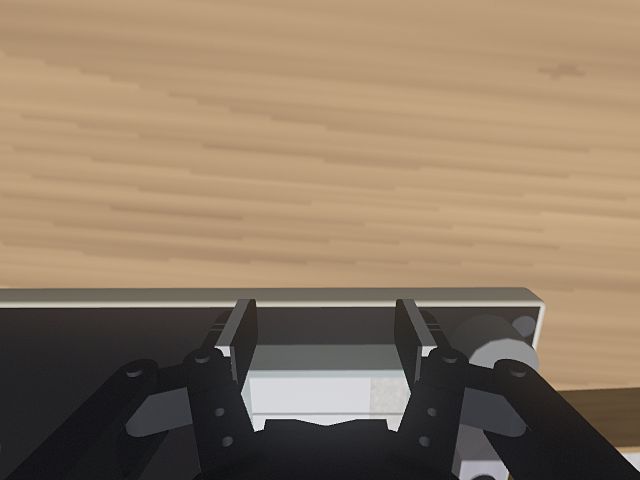

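The wrist view shows both fingers before the tray's front side (pads near columns 240 and 410). The lens cap at (500,350) is clear of the left finger.

Call:
jog_arm([
  [[-0.02,0,0.006,0,0,0,70],[-0.02,0,0,0,0,0,70],[-0.02,0,0,0,0,0,70],[-0.02,0,0,0,0,0,70],[-0.02,0,0,0,0,0,70],[-0.02,0,0,0,0,0,70],[-0.02,0,0,0,0,0,70],[-0.012,0,0,0,0,0,70],[-0.008,0,0,0,0,0,70],[-0.004,0,0,0,0,0,70]],
])

```text
clock: 9.9
tcp_pos: [0.5263, 0.1066, 0.0281]
orientation: [-0.002, -0.041, 0.999, -0.0]
wrist_force: [-7.7, -2.0, 5.3]
finger_gap: 0.0618
grip_force: 4.0
```

Call:
jog_arm([
  [[-0.004,0,0,0,0,0,70],[-0.004,0,0,0,0,0,70],[0,0,0,0,0,0,70]],
])

```text
clock: 10.2
tcp_pos: [0.5263, 0.1067, 0.0277]
orientation: [-0.004, -0.041, 0.999, -0.0]
wrist_force: [-10.1, -2.4, 6.1]
finger_gap: 0.062
grip_force: 5.2
```

Call:
jog_arm([
  [[0.04,0,0,0,0,0,70],[0.04,0,0,0,0,0,70],[0,0,-0.14,0,0,0,70],[0,0,-0.14,0,0,0,70],[0,0,-0.132,0,0,0,100],[0,0,0,0,0,0.0455,190],[0,0,0,0,0,0.0455,190],[0,0,0,0,0,0.0455,190],[0,0,0,0,0,0.0455,190],[0,0,0,0,0,0.0455,190],[0,0,0,0,0,0.0455,190],[0,0,0,0,0,0.0455,190],[0,0,0,0,0,0.0455,190],[0,0,0,0,0,0.0455,190],[0,0,0,0,0,0.0455,190],[0,0,0,0,0,0.045,190],[-0.111,0.084,0,0,0,0,190],[-0.111,0.084,0,0,0,0,190],[-0.111,0.084,0,0,0,0,190],[0,0,0,0,0,0,190]],
])

```text
clock: 12.2
tcp_pos: [0.5834, 0.0244, 0.1317]
orientation: [0.002, 0.679, 0.734, 0.001]
wrist_force: [-0.1, 0.2, 0.0]
finger_gap: 0.0216
grip_force: 0.0
```

```bash
python3 -c "
from g import *
plan([(-20,-22,.13,90),(-20,-22,.027,90)])
c=cam('wrist'); save(c,'w3.png')
for k in ('tray','pointer_tip','stop','lens_cap'):
  for r in spotter.landmark_of(k,'wrist')[:1]: print(k,r['conf'],np.array(r['uv']),toF(ray(c,r['uv'],Z[k])))
"
```

```text
now F [-12.696 -27.642] z 0.13169504841865437 yawF 89.71661595292261 f [-0.143  0.169  0.04 ] t 12.2 gap 0.021595167249047538 j6 1.3975814264050068
(-20, -22, 0.13, 90) turn -0.0015743558170966151 shift after turn [ 0.023 -0.029  0.007] before turn [ 0.022 -0.029  0.007]
(-20, -22, 0.027, 90) turn -0.0 shift after turn [0.    0.    0.412] before turn [0.    0.    0.412]
tray 0.72 [323.2 116.9] [-13.422  58.6  ]
pointer_tip 0.82 [363.2 211.9] [13.116 -2.247]
```

View pics/w3.png

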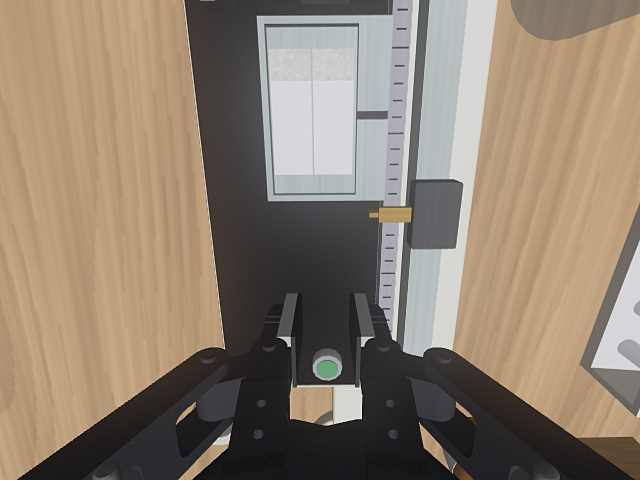

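The wrist view shows the tray's rim flat along the fence (notch at (372,115)) and the pointer tip at (371,214). The fingers have free room below the tray's end.

Call:
jog_arm([
  [[0,-0.04,0.14,0,0,-0.0016,190],[0,0,0.14,0,0,0,190],[0,0,0.138,0,0,0,190],[0.02,0,0,0,0,0,190],[0.02,0,0,0,0,0,190],[0.02,0,0,0,0,0,190],[0.02,0,0,0,0,0,190],[0.02,0,0,0,0,0,190],[0.008,0,0,0,0,0,190],[0.008,0,0,0,0,0,190],[0,0,0,0,0,0,190]],
])

```text
clock: 13.55
tcp_pos: [0.5679, 0.0558, 0.0273]
orientation: [0.0, 0.676, 0.737, 0.0]
wrist_force: [0.3, -0.3, 0.1]
finger_gap: 0.0219
grip_force: 0.1
```

Call:
jog_arm([
  [[0.008,0,0,0,0,0,190],[0.008,0,0,0,0,0,190]],
])

```text
clock: 13.75
tcp_pos: [0.5684, 0.0562, 0.0273]
orientation: [0.003, 0.677, 0.736, -0.002]
wrist_force: [1.7, -16.1, 0.3]
finger_gap: 0.0216
grip_force: 8.1
```

Call:
jog_arm([
  [[0.006,0,0,0,0,0,190],[0,0,0,0,0,0,190],[-0.04,0,0,0,0,0,190],[-0.04,0,0,0,0,0,190],[0,0,-0.14,0,0,0,190],[0,0,-0.14,0,0,0,190],[0,0,-0.138,0,0,0,190],[-0.12,0,0,0,0,0,190],[-0.12,0,0,0,0,0,190],[-0.12,0,0,0,0,0,190],[-0.12,0,0,0,0,0,255],[-0.12,0,0,0,0,0,255],[-0.12,0,0,0,0,0,255],[-0.12,0,0,0,0,0,255]],
])

```text
clock: 15.15
tcp_pos: [0.5869, -0.1692, 0.1312]
orientation: [-0.001, 0.676, 0.737, 0.0]
wrist_force: [0.3, 0.1, -0.8]
finger_gap: 0.0001
grip_force: 0.0
```

```bash
python3 -c "
from g import *
plan([(-24,-216,.13,180),(-24,-216,.035,180)])
c=cam('scene'); t=cam('top')
a=cv2.resize(c['pixels'][180:320,240:440,::-1],(800,560),interpolation=cv2.INTER_CUBIC)
cv2.imwrite('pics/s3.png',a); cv2.imwrite('pics/t3.png',cv2.resize(t['pixels'][180:330,220:520,::-1],(800,400),interpolation=cv2.INTER_CUBIC))
for k in ('star_hub','tray','pointer_tip','carriage'):
  for n,cc in(('top',t),('scene',c)):
    for r in spotter.landmark_of(k,n)[:1]: print(n,k,r['conf'],np.array(r['uv']),toF(ray(cc,r['uv'],Z[k])))
"
```

```text
now F [ -25.259 -220.859] z 0.13123842107571965 yawF 90.22081548471307 f [ 0.303  0.079 -0.791] t 15.15 gap 0.00010863715143673247 j6 1.0715000379915345
(-24, -216, 0.13, 180) turn -0.49877324730714967 shift after turn [-0.005  0.019  0.005] before turn [0.019 0.005 0.005]
(-24, -216, 0.035, 180) turn -0.0 shift after turn [0.   0.   0.38] before turn [-0.    0.    0.38]
top star_hub 0.68 [486.3 225.6] [   9.415 -256.524]
scene star_hub 0.68 [189.6 157. ] [  12.957 -256.466]
top tray 0.86 [290.5 259.5] [-13.2    71.904]
scene tray 0.75 [340.7 238.9] [-13.844  65.15 ]
top pointer_tip 0.58 [334.8 232.7] [21.608 -5.41 ]
scene pointer_tip 0.9 [299.6 223.8] [18.906  2.941]
scene carriage 0.66 [305.2 235.4] [0.79 0.93]
```

View pics/s3.png

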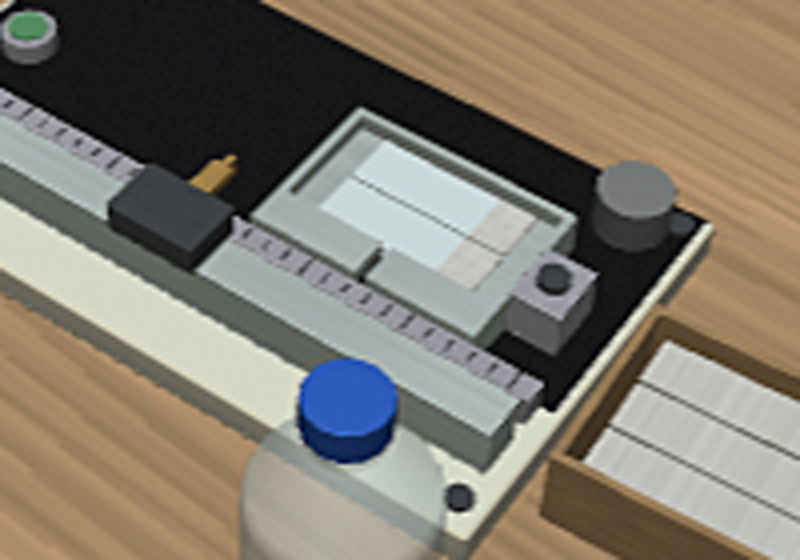

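View pics/t3.png

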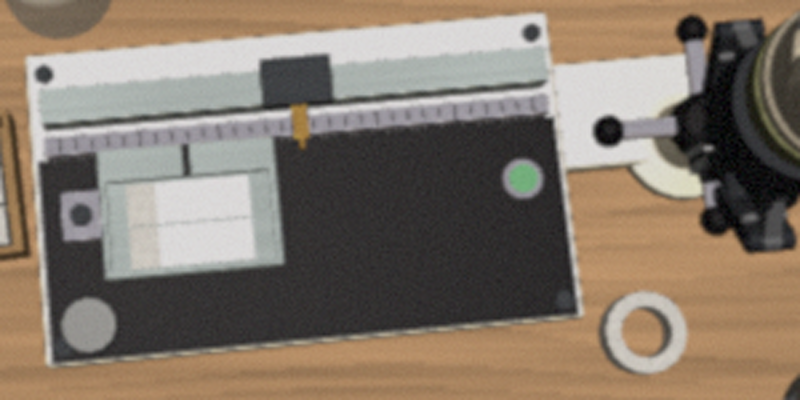

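The tray is home: both views show it flush on the fence and the square stop, the notch at (185,160) in the top crop and the pointer tip at (302,146). Next is the knob.

Call:
jog_arm([
  [[0,0,0,0,0,-0.0453,255],[0,0,0,0,0,-0.0453,255],[0,0,0,0,0,-0.0453,255],[0,0,0,0,0,-0.0453,255],[0,0,0,0,0,-0.0453,255],[0,0,0,0,0,-0.0453,255],[0,0,0,0,0,-0.0453,255],[0,0,0,0,0,-0.0453,255],[0,0,0,0,0,-0.0453,255],[0,0,0,0,0,-0.0453,255],[0,0,0,0,0,-0.0453,255],[-0.003,0.014,0,0,0,0,255],[0,0,0.14,0,0,0,255],[0,0,0.14,0,0,0,255],[0,0,0.105,0,0,0,255],[0,-0.016,0,0,0,0,255],[0,-0.016,0,0,0,0,255],[0,0,0,0,0,0,255]],
])

```text
clock: 17.45
tcp_pos: [0.59, -0.1737, 0.0373]
orientation: [0.002, -0.04, 0.999, -0.001]
wrist_force: [1.2, 0.4, 0.0]
finger_gap: -0.0005
grip_force: 0.0
```

```bash
python3 -c "
from g import *
plan([(-24.5,-218-14,.035,180)])
t=cam('top')
sc=300/800
for n,u,z in (('notch',(185,174),.04),('notchin',(184,146),.04),('tip',(302,147),.046)): print(n,toF(ray(t,np.array(u)*sc+[220,180],z)))
"
```

```text
now F [ -22.625 -225.568] z 0.03731213719531525 yawF -180.17686754936045 f [1.223 0.444 0.039] t 17.45 gap -0.00047457340698543466 j6 -0.4965531613408592
(-24.5, -232, 0.035, 180) turn -0.0009825974964466392 shift after turn [ 0.008 -0.026  0.009] before turn [ 0.007 -0.026  0.009]
notch [ 8.103 71.601]
notchin [25.829 70.752]
tip [17.756 -2.446]
```

Call:
jog_arm([
  [[0.004,-0.014,0,0,0,0,255],[0.004,-0.013,0,0,0,0,255],[0.008,-0.0147,0,0,0,-0.0333,255],[0.008,-0.0147,0,0,0,-0.0333,255],[0.0078,-0.0147,0,0,0,-0.0333,255]],
])

```text
clock: 18.0
tcp_pos: [0.5835, -0.1906, 0.0362]
orientation: [0.001, -0.199, 0.98, 0.001]
wrist_force: [-0.1, 2.8, 1.0]
finger_gap: 0.0001
grip_force: 1.8
```

```bash
cat > k.py <<'E'
from g import *
s=env.get_state(); d=toF(s['tcp_pos'])-[9.5,-252]; M=rot(s['orientation']); y=np.degrees(np.arctan2(M[1,0],M[0,0])-F[2])
c,sn=np.cos(np.radians(y)),np.sin(np.radians(y))
print('along',d[0]*c+d[1]*sn,'perp',d[0]*sn-d[1]*c,'yaw',y%360,'z',s['tcp_pos'][2],'f',s['wrist_force'],'t',s['clock'],'j6',s['joint_pos'][5])
t=cam('top')
for r in spotter.landmark_of('pointer_tip','top')[:1]: print('tip',r['conf'],np.array(r['uv']),toF(ray(t,r['uv'],.046)))
E
python3 k.py
```

```text
along 34.855212991205846 perp 22.040764965332308 yaw 198.17205085457084 z 0.036157360991913766 f [-0.101  2.771  0.972] t 18.0 j6 -0.8476331724107478
tip 0.64 [331.  236.8] [15.269  1.554]
```

Call:
jog_arm([
  [[0.0084,-0.0151,0,0,0,-0.0333,255],[0.0084,-0.0151,0,0,0,-0.0333,255],[0.0084,-0.0151,0,0,0,-0.0333,255],[0.0084,-0.0151,0,0,0,-0.0333,255],[0.0084,-0.0151,0,0,0,-0.0333,255],[0.0084,-0.0151,0,0,0,-0.0333,255],[0.0084,-0.0151,0,0,0,-0.0333,255],[0.0084,-0.0151,0,0,0,-0.0333,255],[0.0084,-0.0151,0,0,0,-0.0333,255],[0.0084,-0.0151,0,0,0,-0.0333,255]],
])

```text
clock: 19.1
tcp_pos: [0.5963, -0.2293, 0.0352]
orientation: [-0.0, -0.66, 0.751, 0.001]
wrist_force: [-2.7, 3.0, 1.5]
finger_gap: -0.0001
grip_force: 1.6
```

```bash
python3 k.py
```

```text
along 35.225483221598545 perp 23.51006734221778 yaw 257.91222111689 z 0.03517081350326221 f [-2.749  3.032  1.491] t 19.1 j6 -1.9354078884533923
tip 0.77 [311.4 236.8] [18.106 33.999]
```

Call:
jog_arm([
  [[0.0086,-0.0153,0,0,0,-0.0333,255],[0.0086,-0.0153,0,0,0,-0.0333,255],[0.0086,-0.0153,0,0,0,-0.0333,255],[0.0086,-0.0153,0,0,0,-0.0333,255],[0.0086,-0.0153,0,0,0,-0.0333,255],[0.0086,-0.0153,0,0,0,-0.0333,255],[0.0086,-0.0153,0,0,0,-0.0333,255],[0.0086,-0.0153,0,0,0,-0.0333,255]],
])

```text
clock: 20.0
tcp_pos: [0.6291, -0.2394, 0.0351]
orientation: [0.001, 0.908, -0.419, -0.001]
wrist_force: [-4.1, 0.6, 0.3]
finger_gap: -0.0003
grip_force: 1.6
```

```bash
cat >> k.py <<'E'
import sys
x=220 if len(sys.argv)<2 else int(sys.argv[1])
cv2.imwrite('pics/%s.png'%s['clock'],cv2.resize(t['pixels'][200:290,270:390,::-1],(800,600),interpolation=cv2.INTER_CUBIC))
E
python3 k.py; ls -t pics|head -1
```

```text
along 35.23018219424124 perp 23.56423124835998 yaw 305.71879177509174 z 0.035084700798480306 f [-4.083  0.614  0.336] t 20.0 j6 -2.7592703280426942
tip 0.71 [295.8 238.4] [17.678 60.   ]
20.0.png
```

Call:
jog_arm([
  [[0.0077,-0.0126,0,0,0,-0.0278,255],[0.0077,-0.0126,0,0,0,-0.0278,255],[0.0077,-0.0126,0,0,0,-0.0278,255],[0,0,0,0,0,0,255]],
])

```text
clock: 20.5
tcp_pos: [0.6409, -0.2368, 0.0352]
orientation: [0.0, 0.954, -0.298, -0.0]
wrist_force: [-1.9, -1.0, -0.4]
finger_gap: -0.0001
grip_force: 0.8
```

```bash
python3 k.py; python3 -c "
from g import *
c=cam('wrist'); m=np.array(c['mount']); print(m)
def at(x,y,z,yaw):
    r=np.radians(yaw)+F[2]; M=np.array([[np.cos(r),np.sin(r),0],[np.sin(r),-np.cos(r),0],[0,0,-1]]).T
    M=np.array([[np.cos(r),np.sin(r),0],[np.sin(r),-np.cos(r),0],[0,0,-1]])
    T=np.eye(4);T[:3,:3]=M;T[:3,3]=np.r_[toW(x,y),z];T=T@m
    return dict(c,Rm=T[:3,:3],p=T[:3,3])
for x in (0,30,60,90):
  for z in (.12,.15):
    k=at(x,70,z,180); print(x,z,proj(k,np.r_[toW(18,70),.046]),proj(k,np.r_[toW(18,60),.046]),toF(k['p']))
"
```

```text
along 36.20457232131419 perp 22.908865734548357 yaw 320.53359179883734 z 0.03521721891258054 f [-1.881 -0.963 -0.361] t 20.5 j6 -3.006721300586063
tip 0.8 [293.8 239.5] [16.126 63.455]
[[-0.    -0.949 -0.316  0.082]
 [ 1.    -0.     0.     0.001]
 [-0.    -0.316  0.949 -0.141]
 [ 0.     0.     0.     1.   ]]
0 0.12 [[324.565 280.32 ]] [[309.894 280.325]] [-81.797  70.548]
0 0.15 [[324.647 263.708]] [[311.555 263.712]] [-81.797  70.548]
30 0.12 [[324.519 238.449]] [[309.233 238.453]] [-51.797  70.548]
30 0.15 [[324.609 225.893]] [[311.03  225.897]] [-51.797  70.548]
60 0.12 [[324.469 192.916]] [[308.515 192.92 ]] [-21.797  70.548]
60 0.15 [[324.568 185.155]] [[310.464 185.158]] [-21.797  70.548]
90 0.12 [[324.414 143.219]] [[307.73  143.223]] [ 8.203 70.548]
90 0.15 [[324.523 141.141]] [[309.852 141.144]] [ 8.203 70.548]
```

Call:
jog_arm([
  [[0,0.03,0,0,0,0,255],[0,0,-0.17,0,0,0,255],[0,0,-0.17,0,0,0,255],[0,0,0,0,0,0.046,255],[0,0,0,0,0,0.046,255],[0,0,0,0,0,0.046,255],[0,0,0,0,0,0.046,255],[0,0,0,0,0,0.046,255],[0,0,0,0,0,0.046,255],[0,0,0,0,0,0.046,255],[0,0,0,0,0,0.046,255],[0,0,0,0,0,0.046,255],[0,0,0,0,0,0.046,255],[0,0,0,0,0,0.046,255],[0,0,0,0,0,0.046,255],[0,0,0,0,0,0.046,255],[0,0,0,0,0,0.046,255],[0,0,0,0,0,0.046,255],[0,0,0,0,0,0.046,255],[0,0,0,0,0,0.045,255]],
])

```text
clock: 22.65
tcp_pos: [0.6372, -0.2433, 0.1208]
orientation: [0.001, -0.039, 0.999, -0.0]
wrist_force: [0.3, 0.8, -0.5]
finger_gap: 0.0002
grip_force: 0.0
```

```bash
python3 -c "
from g import *
plan([(50,70,.13,180)])"
```

```text
now F [  18.708 -298.896] z 0.12082271725810473 yawF -180.23867972316125 f [ 0.288  0.799 -0.48 ] t 22.65 gap 0.0001669116374216135 j6 -0.5612830607325159
(50, 70, 0.13, 180) turn -0.001325998462006813 shift after turn [-0.125  1.476 -0.037] before turn [-0.119  1.476 -0.037]
```

Call:
jog_arm([
  [[-0.0135,0.164,-0.004,0,0,-0.0013,255],[-0.0135,0.164,-0.004,0,0,0,255],[-0.0135,0.164,-0.004,0,0,0,255],[-0.0135,0.164,-0.004,0,0,0,255],[-0.0135,0.164,-0.004,0,0,0,255],[-0.0135,0.164,-0.004,0,0,0,255],[-0.0135,0.164,-0.004,0,0,0,255],[-0.0135,0.164,-0.004,0,0,0,255],[-0.0135,0.164,-0.004,0,0,0,255],[0,0,0,0,0,0,255],[0,0,0,0,0,0,255]],
])

```text
clock: 23.75
tcp_pos: [0.6341, 0.1284, 0.1297]
orientation: [0.001, -0.046, 0.999, -0.0]
wrist_force: [-0.6, -0.1, -0.2]
finger_gap: 0.0001
grip_force: 0.0
```

```bash
python3 -c "
from g import *
plan([(50,70,.13,180)])
c=cam('wrist'); save(c,'w5.png')
r=spotter.landmark_of('pointer_tip','wrist'); print([(x['conf'],x['uv'],toF(ray(c,x['uv'],.046))) for x in r[:1]])
u=proj(c,np.r_[toW(18,68),.046])[0].astype(int); print(u)
x0,y0=u-[70,60]
cv2.imwrite('pics/w5c.png',cv2.resize(c['pixels'][y0:y0+100,x0:x0+133,::-1],(798,600),interpolation=cv2.INTER_CUBIC)); print(x0,y0)
"
```

```text
now F [46.389 71.79 ] z 0.12965575709399407 yawF -179.49432435778573 f [-0.555 -0.059 -0.18 ] t 23.75 gap 0.00012979453412424188 j6 -0.015916085765746536
(50, 70, 0.13, 180) turn 0.0028093091234129334 shift after turn [-0.014 -0.007 -0.001] before turn [-0.014 -0.007 -0.001]
[(0.6, [320.6, 202.0], array([12.808, 67.457]))]
[321 209]
251 149
```

View pics/w5c.png

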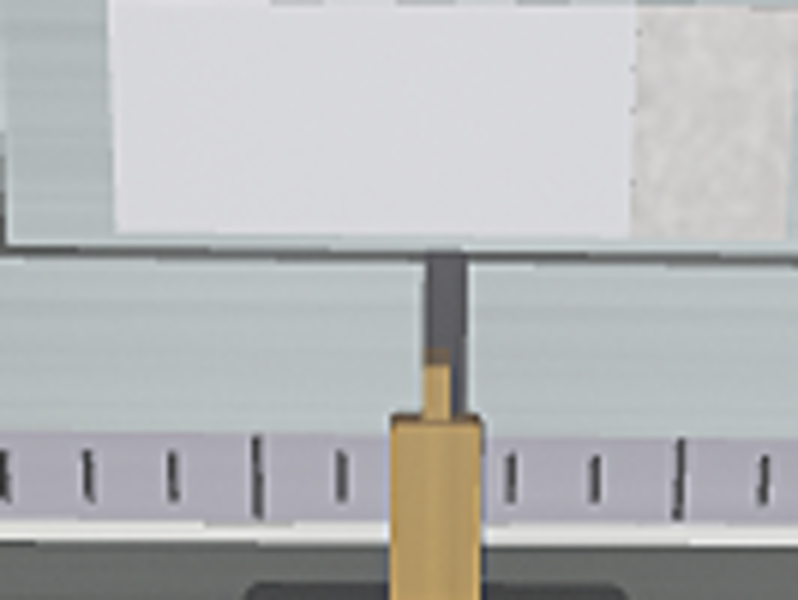

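The crop shows the notch centred at about column 446 (5 mm is 43 px) and the tip centred at about 437, so the tip still has about 1.1 mm to go along +y.

```bash
cat > e.py <<'E'
from g import *
def meas(img,save=None):
    c=img; P=c['pixels'].astype(float); g=P.mean(2); b=P[:,:,0]-P[:,:,2]
    u=proj(c,np.r_[toW(18,70),.046])[0].astype(int)
    out=[]
    for y in range(u[1]-25,u[1]+15):
        row=g[y,u[0]-40:u[0]+41]; br=b[y,u[0]-40:u[0]+41]
        m=br>35; w=np.clip(150-row,0,None)*(~m)
        out.append((y,m.sum(),round(float((np.arange(81)[m]).mean()+u[0]-40),2) if m.any() else 0,(row<150).sum(), round(float((w*np.arange(81)).sum()/max(w.sum(),1)+u[0]-40),2), round(float((br.clip(10)-10)@np.arange(81)/max((br.clip(10)-10).sum(),1)+u[0]-40),2)))
    return out
if __name__=='__main__':
    c=cam('wrist')
    for o in meas(c): 
        if 0<o[1]+o[3]<30: print(*o)
    plan([(18.7,-298.9,.121,180),(18.7,-298.9,.121,320.5)])
E
python3 e.py
```

```text
193 0 0 12 331.48 287.0
194 0 0 7 327.14 287.0
195 0 0 8 327.14 287.0
196 0 0 8 327.14 287.0
197 0 0 8 327.15 287.0
198 0 0 8 327.14 287.0
199 0 0 8 326.93 287.0
200 0 0 8 327.0 287.0
201 0 0 8 327.0 287.0
202 0 0 8 326.99 287.0
203 0 0 8 326.96 287.0
204 0 0 8 326.94 287.0
205 0 0 8 326.94 287.0
206 0 0 7 326.92 287.0
207 0 0 7 326.92 325.33
208 0 0 7 326.92 325.94
209 0 0 7 326.96 325.84
210 5 326.0 7 329.5 325.73
211 5 326.0 6 329.49 325.85
212 5 326.0 7 329.49 325.85
213 5 326.0 7 329.49 325.85
214 5 326.0 7 329.49 325.84
215 5 326.0 7 329.49 325.84
216 5 326.0 7 329.48 325.84
217 5 326.0 7 329.48 325.84
218 5 326.0 15 325.67 325.97
219 12 324.83 15 330.77 325.76
220 15 326.0 4 287.0 325.92
221 15 326.0 14 287.0 325.92
now F [46.188 69.59 ] z 0.1293970897799487 yawF -179.6697485263458 f [ 0.701 -0.918 -0.459] t 23.9 gap 0.00030194079541414443 j6 -0.016267695659845698
(18.7, -298.9, 0.121, 180) turn 0.0018347304091902415 shift after turn [ 0.11  -1.474  0.034] before turn [ 0.118 -1.473  0.034]
(18.7, -298.9, 0.121, 320.5) turn -0.7805555555555556 shift after turn [ 0.  0. -0.] before turn [-0.  0. -0.]
```

Call:
jog_arm([
  [[0.013,-0.1638,0.0038,0,0,0,255],[0.013,-0.1638,0.0038,0,0,0,255],[0.013,-0.1638,0.0038,0,0,0,255],[0.013,-0.1638,0.0038,0,0,0,255],[0.013,-0.1638,0.0038,0,0,0,255],[0.013,-0.1638,0.0038,0,0,0,255],[0.013,-0.1638,0.0038,0,0,0,255],[0.013,-0.1638,0.0038,0,0,0,255],[0.013,-0.1638,0.0038,0,0,0,255],[0,0,0,0,0,-0.046,255],[0,0,0,0,0,-0.046,255],[0,0,0,0,0,-0.046,255],[0,0,0,0,0,-0.046,255],[0,0,0,0,0,-0.046,255],[0,0,0,0,0,-0.046,255],[0,0,0,0,0,-0.046,255],[0,0,0,0,0,-0.046,255],[0,0,0,0,0,-0.046,255],[0,0,0,0,0,-0.046,255],[0,0,0,0,0,-0.046,255]],
])

```text
clock: 25.9
tcp_pos: [0.6373, -0.2441, 0.1208]
orientation: [0.0, 0.746, -0.666, 0.0]
wrist_force: [0.8, 0.1, 0.1]
finger_gap: -0.0
grip_force: 0.0
```

Call:
jog_arm([
  [[0,0,0,0,0,-0.046,255],[0,0,0,0,0,-0.046,255],[0,0,0,0,0,-0.046,255],[0,0,0,0,0,-0.046,255],[0,0,0,0,0,-0.046,255],[0,0,0,0,0,-0.044,255],[0,0,0,0,0,0,255],[0,0,0,0,0,0,255]],
])

```text
clock: 26.7
tcp_pos: [0.6376, -0.2434, 0.1208]
orientation: [0.0, 0.955, -0.298, 0.0]
wrist_force: [-0.3, -0.5, -0.3]
finger_gap: 0.0003
grip_force: 0.0
```

```bash
python3 -c "
from g import *
p=toF([.6409,-.2368]); r=np.radians(320.5); b=p+7.5*np.array([np.sin(r),-np.cos(r)]); print(p,b)
h=np.array([9.5,-252]); d=np.radians(1.7); f=h+np.array([[np.cos(d),-np.sin(d)],[np.sin(d),np.cos(d)]])@(p-h)
plan([(*b,.121,320.5),(*b,.0352,320.5),(*p,.0352,320.5),(*f,.0352,320.5)])"
```

```text
[  22.912 -292.707] [  18.141 -298.494]
now F [  19.092 -299.035] z 0.12079472040089986 yawF -39.45213299750263 f [-0.266 -0.47  -0.258] t 26.7 gap 0.0002521205855409319 j6 -3.018150315862596
(np.float64(18.141478314364072), np.float64(-298.49435422092654), 0.121, 320.5) turn 0.00026592779165197396 shift after turn [-0.004  0.001 -0.001] before turn [-0.004  0.001 -0.001]
(np.float64(18.141478314364072), np.float64(-298.49435422092654), 0.0352, 320.5) turn -0.0 shift after turn [0.    0.    0.343] before turn [ 0.    -0.     0.343]
(np.float64(22.9120649664473), np.float64(-292.70716984551865), 0.0352, 320.5) turn -0.0 shift after turn [-0.   -0.03 -0.  ] before turn [-0.   -0.03 -0.  ]
(np.float64(24.11379061842537), np.float64(-292.29136740366266), 0.0352, 320.5) turn -0.0 shift after turn [ 0.003 -0.004 -0.   ] before turn [ 0.003 -0.004 -0.   ]
```

Call:
jog_arm([
  [[-0.004,0,0.17,0,0,0,255],[0,0,0.17,0,0,0,255],[0,-0.012,0,0,0,0,255],[0,-0.012,0,0,0,0,255],[0.0015,-0.006,0,0,0,0,255],[0.0015,-0.003,0,0,0,0,255],[0,0,0,0,0,0,255]],
])

```text
clock: 27.4
tcp_pos: [0.6438, -0.2359, 0.038]
orientation: [0.001, 0.955, -0.296, 0.002]
wrist_force: [-1.8, -1.3, 1.2]
finger_gap: -0.0002
grip_force: 1.0
```

```bash
python3 -c "
from g import *
plan([(22.91,-292.71,.0352,320.5)]);plan([(24.11,-292.29,.0352,320.5)])"
```

```text
now F [  25.875 -292.099] z 0.038030189902867134 yawF -39.162596483092344 f [-1.774 -1.294  1.201] t 27.4 gap -0.00018363329441204403 j6 -3.0091041214088943
(22.91, -292.71, 0.0352, 320.5) turn 0.001874463982820392 shift after turn [-0.008  0.009  0.011] before turn [-0.008  0.009  0.011]
now F [  25.875 -292.099] z 0.038030189902867134 yawF -39.162596483092344 f [-1.774 -1.294  1.201] t 27.4 gap -0.00018363329441204403 j6 -3.0091041214088943
(24.11, -292.29, 0.0352, 320.5) turn 0.001874463982820392 shift after turn [-0.005  0.005  0.011] before turn [-0.005  0.005  0.011]
```

Call:
jog_arm([
  [[0,0.03,0,0,0,0,255],[0,0,-0.17,0,0,0,255],[0,0,-0.17,0,0,0,255],[0,0,0,0,0,0.046,255],[0,0,0,0,0,0.046,255],[0,0,0,0,0,0.046,255],[0,0,0,0,0,0.046,255],[0,0,0,0,0,0.046,255],[0,0,0,0,0,0.046,255],[0,0,0,0,0,0.046,255],[0,0,0,0,0,0.046,255],[0,0,0,0,0,0.046,255],[0,0,0,0,0,0.046,255],[0,0,0,0,0,0.046,255],[0,0,0,0,0,0.046,255],[0,0,0,0,0,0.046,255],[0,0,0,0,0,0.046,255],[0,0,0,0,0,0.046,255],[0,0,0,0,0,0.046,255],[0,0,0,0,0,0.045,255]],
])

```text
clock: 29.4
tcp_pos: [0.6388, -0.2418, 0.1216]
orientation: [0.001, -0.041, 0.999, -0.0]
wrist_force: [-0.3, 0.1, 0.2]
finger_gap: -0.0003
grip_force: 0.0
```

Call:
jog_arm([
  [[-0.0135,0.1638,-0.004,0,0,0,255],[-0.0135,0.1638,-0.004,0,0,0,255],[-0.0135,0.1638,-0.004,0,0,0,255],[-0.0135,0.1638,-0.004,0,0,0,255],[-0.0135,0.1638,-0.004,0,0,0,255],[-0.0135,0.1638,-0.004,0,0,0,255],[-0.0135,0.1638,-0.004,0,0,0,255],[-0.0135,0.1638,-0.004,0,0,0,255],[-0.0135,0.1638,-0.004,0,0,0,255],[0,0,0,0,0,0,255],[0,0,0,0,0,0,255],[0,0,0,0,0,0,255],[0,0,0,0,0,0,255]],
])

```text
clock: 30.7
tcp_pos: [0.6366, 0.1269, 0.1299]
orientation: [0.0, -0.043, 0.999, -0.0]
wrist_force: [1.0, -0.1, 0.9]
finger_gap: -0.0
grip_force: 0.0
```

```bash
python3 e.py; python3 -c "
from g import *
c=cam('wrist'); save(c,'w6.png'); u=proj(c,np.r_[toW(18,70),.046])[0].astype(int); x0,y0=u-[66,60]
cv2.imwrite('pics/w6c.png',cv2.resize(c['pixels'][y0:y0+100,x0:x0+133,::-1],(798,600),interpolation=cv2.INTER_CUBIC)); print(x0,y0)"
```

```text
189 0 0 29 337.18 286.0
190 0 0 7 326.95 286.0
191 0 0 7 326.94 286.0
192 0 0 7 326.95 286.0
193 0 0 7 326.97 286.0
194 0 0 7 326.93 286.0
195 0 0 7 326.96 286.0
196 0 0 7 326.95 286.0
197 0 0 7 326.96 286.0
198 0 0 7 326.95 286.0
199 0 0 7 326.95 286.0
200 0 0 7 326.95 286.0
201 0 0 7 326.95 286.0
202 0 0 7 326.94 286.0
203 0 0 7 326.95 327.29
204 0 0 7 326.95 327.93
205 0 0 7 326.92 328.09
206 5 328.0 7 324.46 328.06
207 5 328.0 5 324.47 328.08
208 5 328.0 7 324.46 328.1
209 5 328.0 7 324.47 328.1
210 5 328.0 7 324.46 328.09
211 5 328.0 7 324.47 328.09
212 5 328.0 7 324.47 328.09
213 5 328.0 7 324.48 328.09
214 5 328.0 14 327.45 328.17
215 8 328.88 15 326.83 328.06
216 15 328.0 3 286.0 328.09
217 15 328.0 13 286.0 327.92
now F [48.726 70.064] z 0.12986542110483495 yawF -179.8486105627156 f [-0.047 -0.207 -0.606] t 30.75 gap 8.279230687997118e-06 j6 -0.012430788238612826
(18.7, -298.9, 0.121, 180) turn 0.0008410524293575842 shift after turn [ 0.12  -1.476  0.035] before turn [ 0.124 -1.476  0.035]
(18.7, -298.9, 0.121, 320.5) turn -0.7805555555555556 shift after turn [ 0.  0. -0.] before turn [-0.  0. -0.]
260 146
```

View pics/w6c.png

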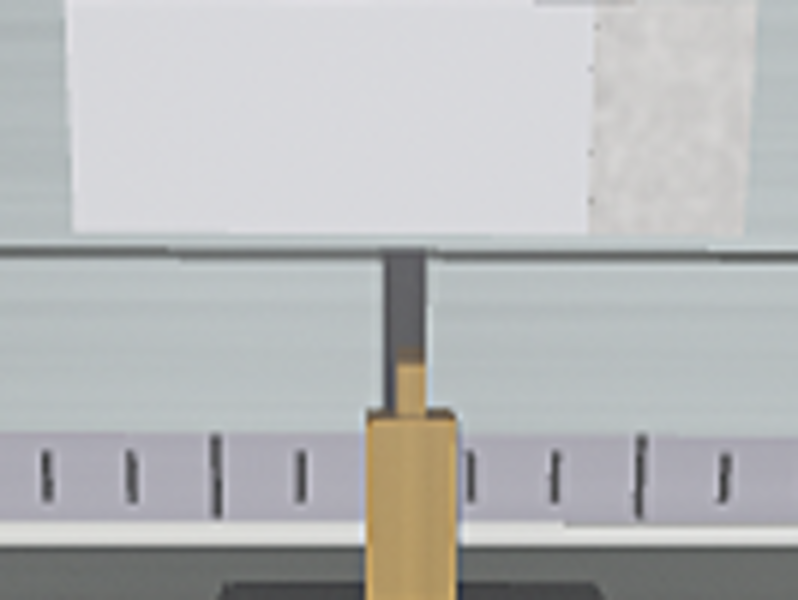

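Now the tip is centred at 411.5 and the notch at 404.5, so it is about 0.8 mm too far along +y. I'll nudge the knob back clockwise from the other side of an arm.

```bash
python3 -c "
from g import *
plan([(-39.2,-255.5,.13,140)])"
```

```text
now F [48.72  70.182] z 0.12982697731808557 yawF -179.84468552277852 f [ 0.13  -0.078  0.048] t 30.8 gap -0.00025887707150058347 j6 -0.01233737256374313
(-39.2, -255.5, 0.13, 140) turn 0.22308508042900838 shift after turn [-0.568 -1.224 -0.001] before turn [ 0.355 -1.302 -0.001]
```

Call:
jog_arm([
  [[0.0444,-0.1628,0,0,0,0,255],[0.0444,-0.1628,0,0,0,0,255],[0.0444,-0.1628,0,0,0,0,255],[0.0444,-0.1628,0,0,0,0,255],[0.0444,-0.1628,0,0,0,0,255],[0.0444,-0.1628,0,0,0,0,255],[0.0444,-0.1628,0,0,0,0,255],[0.0444,-0.1628,0,0,0,0,255],[0,0,0,0,0,0.0446,255],[0,0,0,0,0,0.0446,255],[0,0,0,0,0,0.0446,255],[0,0,0,0,0,0.0446,255],[0,0,0,0,0,0.0446,255],[0,0,0,0,0,0,255],[0,0,0.1267,0,0,0,255],[0,0,0.1267,0,0,0,255],[0,0,0.1267,0,0,0,255],[0,0.012,0,0,0,0,255],[0,0.012,0,0,0,0,255],[0,0,0,0,0,0,255]],
])

```text
clock: 32.8
tcp_pos: [0.5814, -0.1993, 0.0367]
orientation: [0.002, 0.301, 0.954, -0.0]
wrist_force: [0.4, -1.0, 0.2]
finger_gap: -0.0
grip_force: 0.0
```

```bash
python3 k.py
```

```text
along 33.91930263238991 perp -26.16506832623861 yaw 140.20720656429268 z 0.036719808076756316 f [ 0.373 -1.032  0.191] t 32.8 j6 0.15071314497972071
tip 0.66 [292.4 239.3] [16.663 65.735]
```

Creep to contact in 0.5 mm steps.

Call:
jog_arm([
  [[0,0.004,0,0,0,0,255],[0,0.002,0,0,0,0,255],[0,0,0,0,0,0,255]],
])

```text
clock: 33.2
tcp_pos: [0.581, -0.1977, 0.0353]
orientation: [0.0, 0.302, 0.953, -0.0]
wrist_force: [-0.0, 0.7, -0.0]
finger_gap: 0.0002
grip_force: 0.0
```

Call:
jog_arm([
  [[0,0.002,0,0,0,0,255],[0,0.002,0,0,0,0,255],[0,0,0,0,0,0,255]],
])

```text
clock: 33.5
tcp_pos: [0.5813, -0.1967, 0.0347]
orientation: [-0.0, 0.302, 0.953, -0.0]
wrist_force: [-0.6, 0.5, 0.2]
finger_gap: 0.0002
grip_force: 0.0
```

Call:
jog_arm([
  [[0,0.002,0,0,0,0,255],[0,0,0,0,0,0,255]],
])

```text
clock: 33.7
tcp_pos: [0.5816, -0.1964, 0.0347]
orientation: [0.0, 0.302, 0.953, -0.0]
wrist_force: [0.3, 0.1, -0.2]
finger_gap: -0.0002
grip_force: 0.0
```

Call:
jog_arm([
  [[0,0.002,0,0,0,0,255],[0,0,0,0,0,0,255]],
])

```text
clock: 33.9
tcp_pos: [0.5819, -0.196, 0.0348]
orientation: [0.0, 0.302, 0.953, -0.0]
wrist_force: [-0.0, -0.5, 0.7]
finger_gap: 0.0002
grip_force: 0.0
```

Call:
jog_arm([
  [[0,0.002,0,0,0,0,255],[0,0,0,0,0,0,255]],
])

```text
clock: 34.1
tcp_pos: [0.5822, -0.1956, 0.0348]
orientation: [0.0, 0.302, 0.953, -0.0]
wrist_force: [-0.7, -0.4, -0.1]
finger_gap: -0.0002
grip_force: 0.0
```

Call:
jog_arm([
  [[0,0.002,0,0,0,0,255],[0,0,0,0,0,0,255]],
])

```text
clock: 34.3
tcp_pos: [0.5824, -0.1952, 0.0348]
orientation: [0.0, 0.302, 0.953, -0.0]
wrist_force: [0.9, -0.1, -0.6]
finger_gap: 0.0002
grip_force: 0.0
```

Call:
jog_arm([
  [[0,0.002,0,0,0,0,255],[0,0,0,0,0,0,255]],
])

```text
clock: 34.5
tcp_pos: [0.5827, -0.1947, 0.0348]
orientation: [0.0, 0.302, 0.953, -0.0]
wrist_force: [-0.6, -0.3, 0.2]
finger_gap: -0.0002
grip_force: 0.0
```

Call:
jog_arm([
  [[0,0.002,0,0,0,0,255],[0,0,0,0,0,0,255]],
])

```text
clock: 34.7
tcp_pos: [0.583, -0.1943, 0.0348]
orientation: [0.0, 0.302, 0.953, -0.0]
wrist_force: [-0.2, 0.0, -0.6]
finger_gap: -0.0001
grip_force: 0.0
```

Call:
jog_arm([
  [[0,0.002,0,0,0,0,255],[0,0,0,0,0,0,255]],
])

```text
clock: 34.9
tcp_pos: [0.5833, -0.1939, 0.0348]
orientation: [0.0, 0.302, 0.953, -0.0]
wrist_force: [0.1, 0.8, 0.4]
finger_gap: 0.0001
grip_force: 0.0
```

Call:
jog_arm([
  [[0,0.002,0,0,0,0,255],[0,0,0,0,0,0,255]],
])

```text
clock: 35.1
tcp_pos: [0.5836, -0.1935, 0.0347]
orientation: [-0.0, 0.302, 0.953, -0.0]
wrist_force: [0.0, -0.5, 0.4]
finger_gap: 0.0
grip_force: 0.0
```

Call:
jog_arm([
  [[0,0.002,0,0,0,0,255],[0,0,0,0,0,0,255]],
])

```text
clock: 35.3
tcp_pos: [0.5839, -0.1931, 0.0347]
orientation: [0.0, 0.302, 0.953, -0.0]
wrist_force: [0.5, -0.2, -0.5]
finger_gap: -0.0001
grip_force: 0.0
```

Call:
jog_arm([
  [[0,0.002,0,0,0,0,255],[0,0,0,0,0,0,255]],
])

```text
clock: 35.5
tcp_pos: [0.5841, -0.1928, 0.0348]
orientation: [0.0, 0.302, 0.953, -0.0]
wrist_force: [-0.1, -0.9, -0.1]
finger_gap: 0.0002
grip_force: 0.2
```

Call:
jog_arm([
  [[0,0.002,0,0,0,0,255],[0,0,0,0,0,0,255]],
])

```text
clock: 35.7
tcp_pos: [0.5842, -0.1927, 0.0348]
orientation: [-0.0, 0.302, 0.953, -0.0]
wrist_force: [-1.2, -1.6, 0.2]
finger_gap: -0.0004
grip_force: 1.2
```

Call:
jog_arm([
  [[0,0.002,0,0,0,0,255],[0,0,0,0,0,0,255]],
])

```text
clock: 35.9
tcp_pos: [0.5844, -0.1923, 0.0348]
orientation: [-0.0, 0.302, 0.953, -0.0]
wrist_force: [-3.1, -2.4, -0.3]
finger_gap: 0.0004
grip_force: 1.9
```

Call:
jog_arm([
  [[0,0.001,0,0,0,0,255],[0,0,0,0,0,0,255]],
])

```text
clock: 36.1
tcp_pos: [0.5846, -0.1918, 0.0347]
orientation: [-0.0, 0.302, 0.953, -0.0]
wrist_force: [-2.5, -3.1, 0.8]
finger_gap: -0.0001
grip_force: 1.9
```

Call:
jog_arm([
  [[0,-0.035,0,0,0,0,255],[0,0,-0.127,0,0,0,255],[0,0,-0.127,0,0,0,255],[0,0,-0.126,0,0,0,255],[0,0,0,0,0,-0.0444,255],[0,0,0,0,0,-0.0444,255],[0,0,0,0,0,-0.0444,255],[0,0,0,0,0,-0.0444,255],[0,0,0,0,0,-0.0444,255],[-0.045,0.161,0,0,0,0,255],[-0.045,0.161,0,0,0,0,255],[-0.045,0.161,0,0,0,0,255],[-0.045,0.161,0,0,0,0,255],[-0.045,0.161,0,0,0,0,255],[-0.045,0.161,0,0,0,0,255],[-0.045,0.161,0,0,0,0,255],[-0.045,0.161,0,0,0,0,255],[0,0,0,0,0,0,255],[0,0,0,0,0,0,255],[0,0,0,0,0,0,255]],
])

```text
clock: 38.1
tcp_pos: [0.6421, 0.1289, 0.1296]
orientation: [-0.0, -0.042, 0.999, 0.0]
wrist_force: [0.0, 0.3, 0.6]
finger_gap: 0.0002
grip_force: 0.0
```

```bash
python3 e.py|awk '$2<=8'; python3 -c "
from g import *
t=cam('scene'); c=t
for k in('tape_roll','lens_cap','stain_jar','bottle','slide_carton','tray','stop'):
  for r in spotter.landmark_of(k,'scene')[:1]: print(k,round(r['conf'],2),np.array(r['uv']))"
```

```text
181 0 0 8 324.48 284.0
182 0 0 8 324.46 284.0
183 0 0 8 324.47 284.0
184 0 0 8 324.47 284.0
185 0 0 8 324.46 284.0
186 0 0 8 324.43 284.0
187 0 0 8 324.46 284.0
188 0 0 8 324.46 284.0
189 0 0 8 324.46 284.0
190 0 0 8 324.46 284.0
191 0 0 8 324.46 284.0
192 0 0 8 324.47 284.0
193 0 0 8 324.43 284.0
194 0 0 8 324.48 284.0
195 0 0 8 324.45 324.5
196 0 0 8 324.46 324.53
197 1 326.0 8 324.29 324.16
198 5 324.0 4 325.54 324.11
199 5 324.0 7 325.48 324.13
200 5 324.0 7 324.86 324.32
201 5 324.0 7 324.95 324.29
202 5 324.0 7 324.96 324.28
203 5 324.0 7 324.97 324.29
204 5 324.0 7 324.96 324.29
205 5 324.0 7 324.84 324.21
206 5 324.0 15 324.14 324.33
(18.7, -298.9, 0.121, 180) turn 0.00010423613887269311 shift after turn [ 0.143 -1.48   0.035] before turn [ 0.144 -1.48   0.035]
(18.7, -298.9, 0.121, 320.5) turn -0.7805555555555556 shift after turn [ 0.  0. -0.] before turn [-0.  0. -0.]
tape_roll 0.95 [255.  158.7]
lens_cap 0.93 [398.4 236. ]
stain_jar 0.9 [145.9 216.6]
bottle 0.87 [324.7 336.4]
slide_carton 0.76 [423.6 307.4]
tray 0.95 [341.4 240. ]
stop 0.84 [375.1 260.7]
```

```bash
python3 -c "
from h import *
print(ticket.hand_in())"
```

```text
the job is handed in; nothing more can be done
None
```

The job is handed in at about 38 s. The tray is home against the fence and the square stop block, and the pointer was set by the knob alone to within about 0.1 mm of the notch line. The arm is clear of everything, and the bystanders showed no displacement when last checked.

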